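Load an irrigation pipe into the drilling jig and clamp it

TASK

Roll the white pipe across the grey deck, over the green sill and down into the vee cradle, always rolling or sliding it and never lifting it clear, and let it settle there by itself. Then slide it along the cradle until its end is gently up against the orange end stop, and push the red clamp knob down until the pad under it holds the pipe firmly, without squeezing the thin-walled pipe too hard. Let go of everything and leave the other things on the bench where they are.

Things in the scene. Friction and masses are not known exactly. Their poses are not given: they have to be found in the camera images.
- jig: Drilling jig fixed to the bench; origin on the bench (jig z 0) under the vee's bottom line; x from the deck across the vee (the way the pipe must roll), y along the vee towards the end stop, z up. In its frame, mm: plywood base x -190 to 105, y -165 to 165, top z 12. Flat grey deck x -170 to -71, y -130 to 130, top z 39, with a rear rib 6 higher at x -176 to -170.
- sill (a point): Crest of the green sill, a low ridge along y: it rises from the deck (jig x -71, z 39 mm) to its crest at x -47, z 41, then falls gently to the vee's edge at x -27, z 39. A pipe whose centre is pushed past the crest rolls on into the vee by itself. Axes as the jig's.
- cradle (a point): Where the centre line of a seated pipe lies, jig x 0, y 0, z 56.5 mm; axes as the jig's. The bare aluminium 90-degree vee runs from x -27, z 39 down to its bottom line at x 0, z 12 and up to x 42, z 54, over y -85 to 80 mm. A seated pipe's top is at z 88.
- clamp_arm (a point): Underside of the free end of the blue clamp arm, which reaches over the middle of the vee: jig x -20 to 93, y -20 to 20, z 128 to 146 mm, on a blue column at x 59 to 93, y -22 to 22. Axes as the jig's.
- pipe_center (a point): Centre of the white plastic pipe (blue lines, grey plugged flat ends): diameter 63, length 160 mm, about 0.2 kg; its y axis is the pipe's axis, x and z turn as it rolls. It starts lying on the deck, nearly parallel to the vee. Its wall is thin: a pad force of 3 to 10 N is right, 14 N too much; against the end stop keep below 20 N.
- end_stop: Orange upright end stop fixed beyond the +y end of the vee; its setting along the vee differs from day to day. Axes as the jig's; origin at bench level in the plane of the face that looks to -y, towards the pipe. The face is 44 mm wide, centred on the vee, z 12 to 82 mm.
- plunger: Red clamp knob, diameter 40, 16 mm thick, over the vee at jig x 0, y 0; origin: centre of its top, z 202 mm when raised. Pushed with about 6 N it slides down up to 38 mm and stays where left. The rubber pad's face is 82 to 94 mm below the knob's top (day's setting, not measured: feel for it). The pad is sprung: once it bears, the push grows 4 N per mm for 7 mm.
- coupling: Grey plastic pipe coupling, a ring 72 mm across and 50 mm high standing beside the jig; origin at the centre of its underside. Leave alone.
- hole_saw: Steel hole saw 32 mm across, 58 mm high, standing beside the jig; origin at the centre of its underside. Leave alone.
- jar_a: Amber seed jar, 56 mm across, 75 mm high; origin at the centre of its underside. Leave alone.
- jar_b: Clear seed jar with a green cap, 56 mm across, 95 mm high; origin at the centre of its underside. Leave alone.
- pot: Terracotta plant pot, 90 mm across, 80 mm high; origin at the centre of its underside. Leave alone.

How it is judged:
By the outcome, as a careful person would: the job done as asked, in the order asked, and still so for the second after the job is handed in, with the robot touching nothing.
It also fails if it takes over 62 s, if anything falls off the work surface, if the arm or the gripper's body presses on something with over 40 N, if the wrist force passes 120 N, or if a joint passes its speed limit or range.

ROBOT

A 6-joint arm with a two-finger parallel gripper is mounted at the origin on the work surface. World frame = base frame: x ahead of the robot, y to its left, z up, the work surface at z = 0. Lengths are in m, angles in rad, forces in N, time in s.
With the tool pointing down it reaches from about 0.3 to 0.825 m from the base axis. Payload 5.4 kg.
Tool frame: the origin (TCP) lies on the centre line of the jaws, within the pads' length; the fingertips stand 25 mm ahead of it and the grasp point (between the pads) lies 6 mm ahead of it; z points along the fingers, y is the line along which they close (so a half turn about z gives the same grasp; the last joint's range is limited). The gripper opens to 92 mm and grips with 3 to 60 N. Pads are 20 mm wide; open, the fingers measure 128 mm over their backs; the gripper's body (75 mm by 189 mm) begins 69 mm behind the grasp point.
Start: joints at [0.916, 0.158, 1.597, -0, 1.386, -0.21], TCP at [0.247, 0.519, 0.24] pointing down, gripper open.
Joint ranges: [-2.91, 2.91], [-0.94, 2.29], [0.18, 2.7], [-1.29, 4.43], [0.17, 2.64], [-3, 3]. Speed limits (rad/s): [2.57, 2.57, 3.14, 3.14, 3.14, 3.14].

INTERFACE

Orientations are given as a unit quaternion [x, y, z, w].
In Python, from plant import readout, get_image, camera_params, workorder gives the robot as it stands. The module is installed in compiled form; this text tells all that it offers.
- The arm moves only by the tool jog_arm, never from a script. Its arguments are lists of equal length, an entry for each row: "hand": the gripper's target within -1 to 1 (fully open at 1, half-way at 0, shut at -1); "slide": the shift along the tool's x, y, z in m, a list of three; "yaw": the turn about the tool's z in rad. A call has 1 to 10 rows; each row is the pose to reach, as a shift and turn from the pose commanded when the call began, along the tool's axes at that moment; what a row does not reach only later rows make up. A row lasts 1/10 s, in which the tool goes at most 50 mm and 8.59 degrees, less where a joint would pass 70% of its speed; a pose out of reach is approached as far as the arm can. A call with a gripper value outside its range is refused whole. The fingers move at their own pace and stop on an object; the grip force is fixed at half the most. Time passes only in rows, so rows that repeat a pose let the fingers close. It gives the time, the measured TCP pose, the force, the opening and the grip force at its end, in the units of the state.
- readout.get_obs(): the state, without advancing time (a new reading comes with each control period).
- get_image(name): name is "side" or "top"; returns (picture, depth): 480x640x3 uint8, red, green, blue; 480x640 float32, m along the optical axis (not along the pixel's ray), 0 where there is no reading.
- camera_params(name): a dict with "fx", "fy", "cx", "cy" (pixels), "pose" (4x4, takes a point from camera to world coordinates). Camera axes: x right, y up, looking along -z (the intrinsics and any distortion apply to the point x, -y, -z); pixel columns grow to the right and rows downward; lengths in m; the calibration is good to about 2 mm. A picture is of the moment at which its call begins. camera_params takes no time and is no camera call.
- workorder.finish_job(): hands the job in; it is judged then, once.
The state is a dict: "time": time; "qpos": joint angles; "qd": joint speeds; "effort": joint torques, N m; "position": TCP position; "orientation": TCP orientation; "wrist_force": force on the tool from outside, world axes, zero at the start; "ft_torque": the same for the moment, N m; "opening": finger opening in m; "grasp_force": force on a finger pad.
Only numpy, scipy, OpenCV 4.12 (cv2) and the standard library are available. Lean on these libraries where they do the work, as an engineer would, in place of code of your own. Each camera call takes 0.05 s, during which the arm holds its last target. There are 200 camera calls.

## Working session

There is one attempt and no reset: what is moved stays moved. The work goes in short steps, Python scripts to look and compute and a tool call to move; the robot and the scene stay as the last step left them, time stands still between calls to the robot, and variables do not carry over. Pictures are saved under pics/ and viewed, at most 10 in all, crops included, and the job is handed in when it is done.

Besides the shell and the picture viewer there is one more tool, called as name([rows], argument=value, ...), one row to a line, values as JSON. jog_arm: Moves the arm, as the interface text tells. Its arguments: {"type":"object","properties":{"hand":{"type":"array","items":{"type":"number"}},"slide":{"type":"array","items":{"type":"array","items":{"type":"number"}}},"yaw":{"type":"array","items":{"type":"number"}}},"required":["hand","slide","yaw"]}

```bash
mkdir -p pics; cat > h.py <<'E'
import numpy as np,cv2
from plant import readout,get_image,camera_params,workorder
def cloud(n):
    im,d=get_image(n);p=camera_params(n)
    v,u=np.mgrid[:480,:640]
    c=np.stack([(u-p['cx'])/p['fx']*d,-(v-p['cy'])/p['fy']*d,-d],-1)
    T=np.array(p['pose']);return im,d,c@T[:3,:3].T+T[:3,3]
def save(im,n): cv2.imwrite('pics/'+n,im[...,::-1])
E
python3 - <<'E'
from h import *
for n in('side','top'):
    im,d,P=cloud(n);save(im,n+'0.png');np.savez(n+'0.npz',im=im,d=d,P=P)
    print({k:(np.round(v,3).tolist() if k=='pose' else v) for k,v in camera_params(n).items()},(d>0).mean())
print(readout.get_obs())
E
```

```text
{'fx': 498.02016400784765, 'fy': 498.02016400784765, 'cx': 308.71051160718173, 'cy': 236.99727341356797, 'pose': [[-0.997, 0.043, -0.071, 0.475], [-0.083, -0.526, 0.847, 0.851], [-0.001, 0.85, 0.527, 0.694], [0.0, 0.0, 0.0, 1.0]]} 0.9961555989583334
{'fx': 521.4940674693684, 'fy': 521.4940674693684, 'cx': 316.5020056345285, 'cy': 246.81064630339418, 'pose': [[-0.028, 0.994, -0.11, 0.429], [-0.999, -0.03, -0.021, -0.087], [-0.024, 0.109, 0.994, 1.302], [0.0, 0.0, 0.0, 1.0]]} 0.995947265625
{'time': 0.1, 'qpos': array([ 9.15886904e-01,  1.58964058e-01,  1.59810979e+00, -2.26647585e-05,
        1.38619541e+00, -2.10109685e-01]), 'qd': array([-3.47519814e-05, -9.89582188e-04, -3.84936394e-03, -7.35268167e-04,
       -2.76330385e-04, -7.55529930e-04]), 'effort': array([-5.44394243e-04, -3.86499882e+01, -3.22961211e+01,  7.03957560e-02,
        3.38760449e-02, -8.66049777e-05]), 'position': array([0.24711185, 0.51860956, 0.23872794]), 'orientation': array([ 2.20568903e-01,  9.75371035e-01, -7.65780154e-04, -3.41263797e-04]), 'wrist_force': array([-0.43370738,  0.48358652,  0.02515606]), 'ft_torque': array([ 0.04316067, -0.02464643,  0.00944567]), 'grasp_force': 0.0, 'opening': 0.09180347546178767}
```

View pics/side0.png

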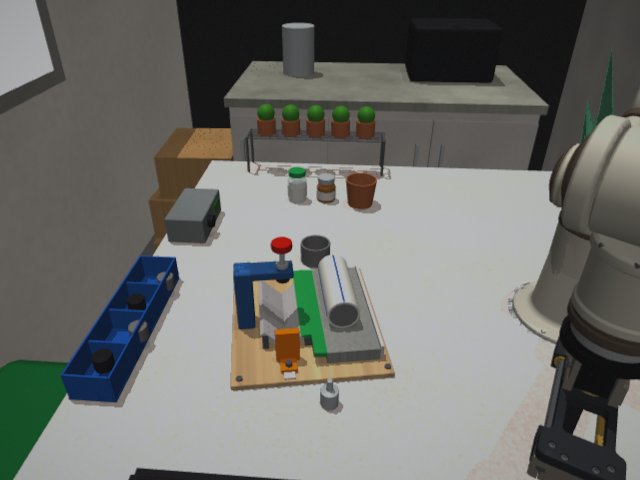

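View pics/top0.png

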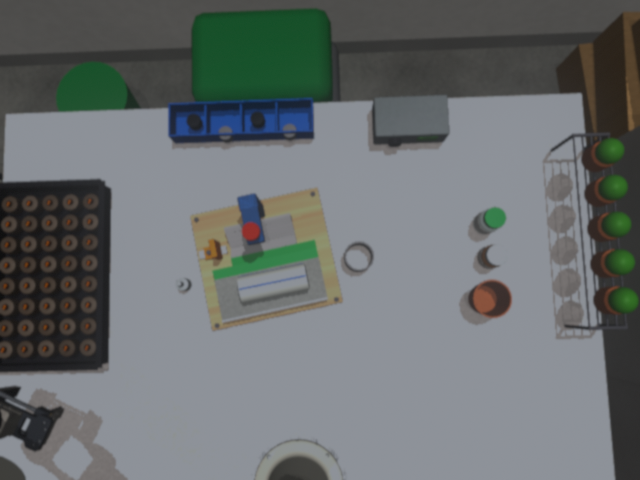

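The side view shows the pipe at about (337,290), the knob at (281,245) and the stop at (288,345). The top view shows the same three at (272,284), (251,231) and (211,250).

```bash
cat > m.py <<'E'
from h import *
D={n:np.load(n+'0.npz') for n in('side','top')}
J=None
for n in('top','side'):
    im,P=D[n]['im'],D[n]['P'];hsv=cv2.cvtColor(im,cv2.COLOR_RGB2HSV)
    H,S,V=[hsv[...,i].astype(int) for i in range(3)]
    reg=(P[...,0]>.25)&(P[...,0]<.65)&(abs(P[...,1])<.3)
    reg&=(P[...,1]>-.2)&(P[...,1]<.25)
    z=P[...,2]
    wood=reg&(H>8)&(H<28)&(S>50)&(S<180)&(z>.004)&(z<.022)
    # keep largest comp
    k,l,st,_=cv2.connectedComponentsWithStats(cv2.morphologyEx(wood.astype(np.uint8),cv2.MORPH_CLOSE,np.ones((5,5))))
    wood&=l>0
    q=P[wood][:,:2].astype(np.float32)
    r=cv2.minAreaRect(q*1000);print(n,'wood',r,np.median(z[wood]))
    g=reg&(H>50)&(H<80)&(S>120)&(z>.02);q=P[g]
    print(' green',cv2.minAreaRect((q[:,:2]*1000).astype(np.float32)),np.median(q[:,2]))
    rd=reg&((H<6)|(H>174))&(S>150)&(z>.1);q=P[rd]
    top=q[q[:,2]>np.percentile(q[:,2],60)-.003]
    print(' red',rd.sum(),cv2.minEnclosingCircle((top[:,:2]*1000).astype(np.float32)),np.median(q[:,2]))
    o=reg&(H>6)&(H<17)&(S>190)&(z>.03);q=P[o]
    print(' orange',o.sum(),cv2.minAreaRect((q[:,:2]*1000).astype(np.float32)),q[:,2].max())
    deckz=reg&(S<40)&(z>.03)&(z<.048);print(' deck z',np.median(z[deckz]),deckz.sum())
    pp=reg&(z>.055)&(z<.12)&(S<70)&(P[...,0]<.46);pp=np.array(pp)
    k,l,st,ce=cv2.connectedComponentsWithStats(pp.astype(np.uint8))
    i=1+np.argmax(st[1:,4]);q=P[l==i]
    print(' pipe',len(q),cv2.minAreaRect((q[:,:2]*1000).astype(np.float32)),q[:,2].max(),ce[i])
    c=reg&(z>.01)&(S<60)&((P[...,1]<-.13)|(P[...,1]>.17));
    k,l,st,ce=cv2.connectedComponentsWithStats(c.astype(np.uint8))
    for i in range(1,k):
        if st[i,4]>15:q=P[l==i];print('  other',st[i,4],q.mean(0).round(3),q.min(0).round(3),q.max(0).round(3))
E
python3 m.py
```

```text
top wood ((540.966796875, 67.90656280517578), (278.0751953125, 326.6711120605469), 10.80655574798584) 0.01193383051190311
 green ((533.775390625, 36.20521545410156), (290.8249206542969, 140.4721221923828), 75.5551528930664) 0.04018166130195433
 red 218 ((517.2494506835938, -0.41257476806640625), 123.35041809082031) 0.20064096391602826
 orange 2 ((429.48681640625, -87.09025573730469), (0.0, 0.0), 0.0) 1.301698298471799
 deck z 0.03906436931007362 3315
 pipe 251 ((454.6456604003906, 64.81170654296875), (19.103008270263672, 109.13037109375), 6.3506293296813965) 0.10485713391073204 [257.17928287 295.88844622]
  other 219 [ 0.545 -0.166  0.042] [ 0.508 -0.196  0.011] [ 0.579 -0.13   0.056]
  other 37 [0.571 0.175 0.017] [0.56 0.17 0.01] [0.583 0.181 0.029]
  other 61 [0.562 0.23  0.014] [0.55 0.22 0.01] [0.573 0.239 0.021]
  other 40 [0.511 0.217 0.013] [0.5   0.204 0.01 ] [0.519 0.229 0.017]
  other 252 [0.457 0.179 0.034] [0.39 0.17 0.01] [0.5   0.199 0.045]
  other 22 [0.386 0.191 0.014] [0.376 0.184 0.01 ] [0.391 0.198 0.02 ]
side wood ((541.6380004882812, 73.96736145019531), (279.013
[... 278 characters left out ...]
2761027601
 orange 584 ((569.4447021484375, 189.85984802246094), (42.22455596923828, 15.244038581848145), 11.6859130859375) 0.08613747156002405
 deck z 0.03973679210318226 3846
 pipe 275 ((449.7153015136719, 69.60575103759766), (111.2126235961914, 19.684566497802734), 89.5586166381836) 0.10201976247196476 [352.98545455 304.78545455]
  other 477 [ 0.546 -0.17   0.036] [ 0.51  -0.196  0.01 ] [ 0.578 -0.13   0.054]
  other 914 [0.45  0.181 0.031] [0.394 0.17  0.01 ] [0.5   0.196 0.047]
  other 32 [0.565 0.213 0.027] [0.561 0.207 0.021] [0.57  0.217 0.031]
  other 25 [0.386 0.195 0.016] [0.381 0.19  0.013] [0.391 0.201 0.017]
  other 84 [0.562 0.23  0.015] [0.551 0.22  0.01 ] [0.572 0.239 0.018]
```

```bash
cat >> h.py <<'E'
A=np.deg2rad(10.9);O=np.array([.590,.081])
R=np.array([[np.cos(A),-np.sin(A)],[np.sin(A),np.cos(A)]])
def toj(P):
    q=P.copy();q[...,:2]=(P[...,:2]-O)@R;return q*1000
def pipe(Q,S,xr=(-165,60)):
    m=(Q[...,0]>xr[0])&(Q[...,0]<xr[1])&(abs(Q[...,1])<150)&(Q[...,2]>50)&(Q[...,2]<112)&(S<75)
    k,l,st,ce=cv2.connectedComponentsWithStats(m.astype(np.uint8))
    return Q[l==1+np.argmax(st[1:,4])]
E
cat > m2.py <<'E'
from h import *
from scipy.optimize import least_squares
for n in('top','side'):
    Z=np.load(n+'0.npz');im,Q=Z['im'],toj(Z['P']);hsv=cv2.cvtColor(im,cv2.COLOR_RGB2HSV)
    H,S,V=[hsv[...,i].astype(int) for i in range(3)]
    near=(abs(Q[...,0])<220)&(abs(Q[...,1])<220)&(Q[...,2]<230)
    P=lambda m:(m.sum(),np.percentile(Q[m],[1,50,99],axis=0).round(1).tolist())
    print(n);print('wood',P(near&(H>8)&(H<28)&(S>50)&(S<180)&(Q[...,2]>4)&(Q[...,2]<20)))
    print('green',P(near&(H>50)&(H<80)&(S>120)&(Q[...,2]>20)))
    print('red',P(near&((H<6)|(H>174))&(S>150)&(Q[...,2]>198)))
    print('orange',P(near&(H>6)&(H<18)&(S>170)&(Q[...,2]>30)&(Q[...,2]<100)))
    print('blue',P(near&(H>95)&(H<125)&(S>120)&(Q[...,2]>135)))
    q=pipe(Q,S);print('pipe',len(q),np.percentile(q,[1,50,99],axis=0).round(1).tolist(),q.max(0))
    print(cv2.minAreaRect(q[:,:2].astype(np.float32)))
    f=lambda p:np.hypot(q[:,0]-p[0]-p[1]*q[:,1],q[:,2]-p[2])-31.5
    print(least_squares(f,[-110,0,70],loss='soft_l1').x)
E
python3 m2.py
```

```text
top
wood (np.int64(4495), [[-188.5, -165.3, 5.9], [34.2, -42.7, 11.9], [100.8, 157.6, 18.3]])
green (np.int64(1451), [[-68.6, -128.4, 34.0], [-52.1, -17.7, 40.0], [-31.4, 118.6, 46.0]])
red (np.int64(199), [[-18.4, -20.5, 198.2], [-1.6, -4.6, 200.8], [15.7, 11.6, 206.2]])
orange (np.int64(38), [[-19.6, 102.0, 76.9], [-0.5, 107.6, 81.0], [16.1, 112.8, 85.9]])
blue (np.int64(452), [[-16.6, -23.9, 140.6], [58.5, -7.4, 145.7], [87.9, 13.6, 150.5]])
pipe 1850 [[-142.3, -96.9, 71.5], [-113.3, -17.9, 97.0], [-80.3, 61.8, 106.1]] [-78.38814061  63.43044029 108.34675412]
((-110.91268157958984, -17.005348205566406), (161.21136474609375, 63.66889953613281), 89.11041259765625)
[-1.10849473e+02  1.65433534e-02  7.03355958e+01]
side
wood (np.int64(5301), [[-186.9, -130.2, 5.0], [25.7, 127.7, 12.5], [104.3, 163.9, 15.6]])
green (np.int64(1629), [[-69.4, -125.0, 32.9], [-50.5, 12.2, 40.8], [-27.9, 128.2, 43.9]])
red (np.int64(184), [[-17.3, -16.4, 198.2], [0.6, 3.5, 201.3], [17.5, 19.4, 203.5]])
orange (np.int64(599), [[-20.5, 105.2, 30.9], [0.9, 114.5, 61.4], [21.4, 117.4, 84.0]])
blue (np.int64(811), [[-17.1, -16.9, 135.5], [44.8, 11.9, 146.0], [91.0, 21.0, 149.0]])
pipe 2008 [[-138.8, -92.4, 52.0], [-104.4, 24.0, 94.3], [-78.7, 67.1, 104.1]] [-77.21092568  68.66997366 105.45534857]
((-109.5906982421875, -14.962661743164062), (166.87928771972656, 62.811702728271484), 89.2118148803711)
[-1.10127905e+02  1.54731108e-02  7.11780763e+01]
```

```bash
sed -i 's/O=np.array.*/O=np.array([.590,.0797])/' h.py; cat >> h.py <<'E'
from scipy.spatial.transform import Rotation as Ro
def state():
    o=readout.get_obs();M=Ro.from_quat(o['orientation']).as_matrix()
    tip=toj((o['position']+.025*M[:,2])[None])[0]
    ty=np.degrees(np.arctan2(M[1,1],M[0,1]))-10.9
    f=o['wrist_force'].copy();f[:2]=f[:2]@R
    print('t',round(o['time'],2),'tip jig',tip.round(1),'tool-y angle in jig',ty.round(2),'F jig',f.round(2),'open',round(o['opening'],4),'q',o['qpos'].round(2))
    return o,M,tip,ty
def go(x,y,z,ang=None):
    "slide (m) and yaw to bring tip to jig mm, tool y at ang deg from jig x"
    o,M,tip,ty=state()
    w=np.r_[O+R@[x/1000,y/1000],z/1000]-.0*0
    d=w-(o['position']+.025*M[:,2])
    print('slide',(M.T@d).round(4),'yaw',None if ang is None else np.round(-np.radians(ang-ty),3))
E
python3 -c "
from h import *
go(-168,-14,200,90);go(-168,-14,62,90)"
```

```text
t 0.1 tip jig [-253.7  495.8  213.7] tool-y angle in jig 53.62 F jig [-0.33  0.56  0.03] open 0.0918 q [ 0.92  0.16  1.6  -0.    1.39 -0.21]
slide [-0.3714 -0.3595  0.0142] yaw -0.635
t 0.1 tip jig [-253.7  495.8  213.7] tool-y angle in jig 53.62 F jig [-0.33  0.56  0.03] open 0.0918 q [ 0.92  0.16  1.6  -0.    1.39 -0.21]
slide [-0.3715 -0.3593  0.1522] yaw -0.635
```

jog_arm([
  [-0.371, -0.359, 0.014],
  [-0.371, -0.359, 0.014],
  [-0.371, -0.359, 0.014],
  [-0.371, -0.359, 0.014],
  [-0.371, -0.359, 0.014],
  [-0.371, -0.359, 0.014],
  [-0.371, -0.359, 0.014],
  [-0.371, -0.359, 0.014],
  [-0.371, -0.359, 0.014],
  [-0.371, -0.359, 0.014],
], hand=[1, 1, 1, 1, 1, 1, 1, 1, 1, 1], yaw=[-0.635, -0.635, -0.635, -0.635, -0.635, -0.635, -0.635, -0.635, -0.635, -0.635])

```text
time: 1.1
position: [0.4161, 0.0654, 0.2264]
orientation: [-0.095, 0.995, 0.0, 0.0]
wrist_force: [1.7, 0.0, 1.5]
opening: 0.0923
grasp_force: 0.0
```

```bash
python3 -c "
from h import *
go(-168,-14,62,90)"
```

```text
t 1.1 tip jig [-173.5   18.9  201.4] tool-y angle in jig 89.99 F jig [ 1.66 -0.3   1.47] open 0.0923 q [-0.13 -0.25  2.02  0.    1.37 -1.89]
slide [-0.0055 -0.0329  0.1394] yaw -0.0
```

jog_arm([
  [-0.005, -0.033, 0.0],
  [-0.005, -0.033, 0.05],
  [-0.005, -0.033, 0.08],
  [-0.005, -0.033, 0.11],
  [-0.005, -0.033, 0.139],
  [-0.005, -0.033, 0.139],
  [-0.005, -0.033, 0.139],
], hand=[1, 1, 1, 1, 1, 1, 1], yaw=[0, 0, 0, 0, 0, 0, 0])

```text
time: 1.8
position: [0.4269, 0.036, 0.0878]
orientation: [-0.095, 0.995, 0.0, -0.001]
wrist_force: [0.2, -0.1, 0.3]
opening: 0.0918
grasp_force: 0.0
```

```bash
python3 -c "
from h import *
go(-168,-14,62,90)
im,d,P=cloud('side');save(im[180:420,200:440].repeat(2,0).repeat(2,1),'s1.png')"
```

```text
t 1.8 tip jig [-168.5  -12.1   62.8] tool-y angle in jig 90.0 F jig [ 0.22 -0.11  0.28] open 0.0918 q [-0.2  -0.04  2.13 -0.    1.05 -1.96]
slide [-0.0005 -0.0019  0.0007] yaw -0.0
```

View pics/s1.png

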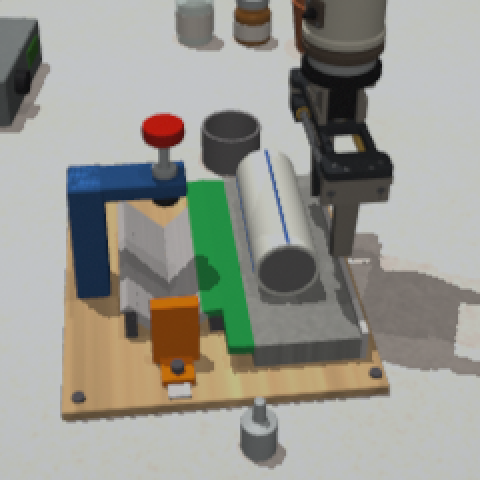

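The fingers stand behind the pipe, one near each end (near finger at about (345,230), pipe at about (270,215)). I can push now.

jog_arm([
  [-0.01, 0, 0],
  [-0.014, 0, 0],
  [-0.018, 0, 0],
  [-0.022, 0, 0],
  [-0.026, 0, 0],
  [-0.03, 0, 0],
  [-0.034, 0, 0],
  [-0.038, 0, 0],
  [-0.042, 0, 0],
  [-0.046, 0, 0],
], hand=[1, 1, 1, 1, 1, 1, 1, 1, 1, 1], yaw=[0, 0, 0, 0, 0, 0, 0, 0, 0, 0])

```text
time: 2.85
position: [0.4726, 0.0447, 0.0875]
orientation: [-0.095, 0.995, 0.0, -0.0]
wrist_force: [0.6, -0.5, -0.2]
opening: 0.0918
grasp_force: 0.1
```

jog_arm([
  [-0.003, 0, 0],
  [-0.006, 0, 0],
  [-0.009, 0, 0],
  [-0.012, 0, 0],
  [-0.015, 0, 0],
  [-0.018, 0, 0],
  [-0.02, 0, 0],
  [-0.022, 0, 0],
  [-0.024, 0, 0],
  [-0.025, 0, 0],
], hand=[1, 1, 1, 1, 1, 1, 1, 1, 1, 1], yaw=[0, 0, 0, 0, 0, 0, 0, 0, 0, 0])

```text
time: 3.85
position: [0.497, 0.0494, 0.0876]
orientation: [-0.095, 0.995, -0.0, 0.0]
wrist_force: [-0.4, -0.5, 0.7]
opening: 0.0922
grasp_force: 0.6
```

```bash
cat > p.py <<'E'
from h import *
from scipy.optimize import least_squares
state()
for n in('top','side'):
    im,d,P=cloud(n);Q=toj(P);S=cv2.cvtColor(im,cv2.COLOR_RGB2HSV)[...,1].astype(int)
    Q=Q-np.array([-.7,-2.7,0] if n=='top' else [.8,2.8,0])
    V=im.max(-1);S=np.where(V<60,255,S)
    q=pipe(Q,S);print(n,len(q),np.percentile(q,[1,50,99],axis=0).round(1).tolist())
    f=lambda p:np.hypot(q[:,0]-p[0]-p[1]*q[:,1],q[:,2]-p[2])-31.5
    print(least_squares(f,[q[:,0].mean(),0,60],loss='soft_l1').x.round(3))
E
python3 p.py
```

```text
t 3.85 tip jig [-97.  -12.2  62.6] tool-y angle in jig 90.0 F jig [-0.51 -0.41  0.66] open 0.0922 q [-0.14  0.14  1.94  0.    1.06 -1.9 ]
top 225 [[-54.0, -94.0, 72.9], [-35.8, -73.3, 97.4], [-22.9, -26.9, 107.9]]
[-5.2607e+01  1.8000e-02  7.2203e+01]
side 2091 [[-102.5, -94.7, 53.0], [-52.2, 29.7, 97.5], [-22.2, 65.0, 107.4]]
[-5.3906e+01 -8.0000e-03  7.2778e+01]
```

jog_arm([
  [-0.002, 0, 0],
  [-0.004, 0, 0],
  [-0.006, 0, 0],
  [-0.007, 0, 0],
  [-0.008, 0, 0],
  [-0.009, 0, 0],
  [-0.01, 0, 0],
  [-0.01, 0, 0],
  [-0.01, 0, 0],
  [-0.01, 0, 0],
], hand=[1, 1, 1, 1, 1, 1, 1, 1, 1, 1], yaw=[0, 0, 0, 0, 0, 0, 0, 0, 0, 0])

```text
time: 4.95
position: [0.5066, 0.0512, 0.0875]
orientation: [-0.095, 0.995, 0.0, -0.0]
wrist_force: [0.2, -0.1, 0.2]
opening: 0.0919
grasp_force: 0.0
```

```bash
python3 p.py
```

```text
t 4.95 tip jig [-87.3 -12.2  62.5] tool-y angle in jig 89.99 F jig [ 0.14 -0.14  0.24] open 0.0919 q [-0.14  0.17  1.91  0.    1.06 -1.9 ]
top 802 [[-29.8, -93.0, 50.3], [4.9, -60.3, 83.2], [46.2, -15.9, 91.9]]
[4.7940e+00 4.2000e-02 5.6079e+01]
side 1452 [[-29.8, -68.3, 51.2], [1.9, 32.0, 80.9], [31.0, 65.8, 90.1]]
[3.5600e-01 2.0000e-03 5.6684e+01]
```

jog_arm([
  [0.015, 0, 0],
  [0.015, 0, -0.045],
  [0.01, -0.02, -0.068],
  [0, -0.06, -0.068],
  [0, -0.1, -0.068],
  [0, -0.12, -0.068],
  [0, -0.12, -0.068],
  [-0.02, -0.12, -0.068],
  [-0.05, -0.12, -0.068],
  [-0.087, -0.12, -0.068],
], hand=[1, 1, 1, -1, -1, -1, -1, -1, -1, -1], yaw=[0, 0, 0.15, 0.3, 0.45, 0.6, 0.75, 0.9, 1.05, 1.2])

```text
time: 6.05
position: [0.6152, -0.0503, 0.1555]
orientation: [0.487, 0.874, -0.0, -0.0]
wrist_force: [0.5, -0.3, -0.5]
opening: 0.0377
grasp_force: 0.0
```

```bash
python3 -c "
from h import *
go(0,-125,130,0)"
```

```text
t 6.05 tip jig [   0.2 -132.4  130.5] tool-y angle in jig 20.84 F jig [ 0.45 -0.4  -0.47] open 0.0377 q [-0.28  0.34  1.55 -0.    1.25 -0.83]
slide [0.007  0.0024 0.0005] yaw 0.364
```

jog_arm([
  [0.007, 0.002, 0],
  [0.007, 0.002, 0.02],
  [0.007, 0.002, 0.04],
  [0.007, 0.002, 0.06],
  [0.007, 0.002, 0.08],
  [0.007, 0.002, 0.085],
  [0.007, 0.002, 0.085],
], hand=[-1, -1, -1, -1, -1, -1, -1], yaw=[0.15, 0.3, 0.364, 0.364, 0.364, 0.364, 0.364])

```text
time: 6.75
position: [0.6121, -0.043, 0.0698]
orientation: [0.634, 0.773, -0.0, -0.001]
wrist_force: [0.5, -0.3, 0.4]
opening: 0.0001
grasp_force: 0.0
```

```bash
python3 p.py; python3 -c "
from h import *
go(0,-106,45,0)
im,d,P=cloud('side');save(im[180:420,200:440].repeat(2,0).repeat(2,1),'s2.png')"
```

```text
t 6.75 tip jig [  -1.6 -124.6   44.8] tool-y angle in jig 0.39 F jig [ 0.43 -0.37  0.42] open 0.0001 q [-0.27  0.44  1.61 -0.    1.1  -0.46]
top 611 [[-30.5, -90.7, 56.3], [-8.8, -56.9, 83.2], [28.7, -20.3, 92.0]]
[1.381e+00 7.000e-03 5.641e+01]
side 1482 [[-29.9, -71.7, 51.4], [2.0, 33.0, 80.7], [31.0, 65.9, 90.1]]
[3.5600e-01 1.0000e-03 5.6748e+01]
t 6.85 tip jig [  -0.2 -125.3   46.7] tool-y angle in jig 0.39 F jig [-0.   -0.03  0.  ] open 0.0002 q [-0.27  0.43  1.61 -0.    1.1  -0.46]
slide [0.0193 0.0003 0.0016] yaw 0.007
```

View pics/s2.png

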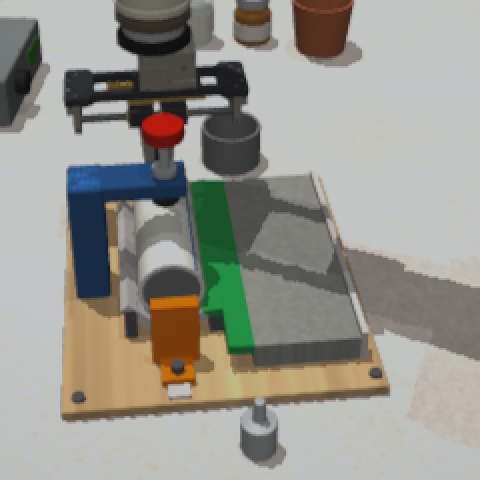

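The pipe is seated in the vee at about (165,240), and its end is well short of the stop at (175,330). The closed fingers are behind its far end.

jog_arm([
  [0.008, 0, 0],
  [0.014, 0, 0],
  [0.018, 0, 0],
  [0.022, 0, 0],
  [0.027, 0, 0],
  [0.032, 0, 0],
  [0.037, 0, 0],
  [0.042, 0, 0],
  [0.046, 0, 0],
  [0.049, 0, 0],
], hand=[-1, -1, -1, -1, -1, -1, -1, -1, -1, -1], yaw=[0, 0, 0, 0, 0, 0, 0, 0, 0, 0])

```text
time: 7.9
position: [0.6035, 0.0051, 0.0709]
orientation: [0.634, 0.773, 0.0, 0.0]
wrist_force: [1.6, -2.6, 2.1]
opening: 0.0007
grasp_force: 1.7
```

```bash
cat > e.py <<'E'
from h import *
state()
im,d,P=cloud('side');Q=toj(P)-np.array([.8,2.8,0]);hsv=cv2.cvtColor(im,cv2.COLOR_RGB2HSV);H,S=hsv[...,0],hsv[...,1]
near=(abs(Q[...,0])<28)&(Q[...,1]>40)&(Q[...,1]<140)
p=near&(S<60)&(Q[...,2]>80)&(Q[...,2]<95);o=near&(H>6)&(H<18)&(S>170)&(Q[...,2]>60)
print('pipe +y end',np.percentile(Q[p][:,1],[95,98,100]),'orange y',np.percentile(Q[o][:,1],[0,2,10,50]))
E
python3 e.py
```

```text
t 7.9 tip jig [ -0.9 -75.8  45.9] tool-y angle in jig 0.4 F jig [ 1.05 -2.81  2.08] open 0.0007 q [-0.19  0.41  1.64 -0.    1.09 -0.39]
pipe +y end [92.72646933 93.9634476  95.67643882] orange y [ 91.5360525  101.45441214 105.02610116 112.53907939]
```

jog_arm([
  [0.001, 0, 0],
  [0.002, 0, 0],
  [0.003, 0, 0],
  [0.004, 0, 0],
  [0.005, 0, 0],
], hand=[-1, -1, -1, -1, -1], yaw=[0, 0, 0, 0, 0])

```text
time: 8.45
position: [0.6025, 0.0096, 0.0708]
orientation: [0.634, 0.773, 0.0, 0.0]
wrist_force: [1.1, -4.3, 2.9]
opening: 0.0006
grasp_force: 2.1
```

jog_arm([
  [0.0005, 0, 0],
  [0.001, 0, 0],
], hand=[-1, -1], yaw=[0, 0])

```text
time: 8.65
position: [0.6023, 0.0107, 0.0708]
orientation: [0.634, 0.773, 0.0, 0.0]
wrist_force: [2.1, -3.9, 3.4]
opening: 0.0005
grasp_force: 2.0
```

```bash
python3 e.py
```

```text
t 8.65 tip jig [ -1.  -70.1  45.8] tool-y angle in jig 0.38 F jig [ 1.29 -4.19  3.4 ] open 0.0005 q [-0.18  0.41  1.65 -0.    1.09 -0.38]
pipe +y end [ 98.12489732  98.78210691 100.10887147] orange y [ 98.81596738 102.09948722 105.33798434 112.48443284]
```

jog_arm([
  [0.0005, 0, 0],
  [0.001, 0, 0],
  [0.0015, 0, 0],
  [0.0015, 0, 0],
], hand=[-1, -1, -1, -1], yaw=[0, 0, 0, 0])

```text
time: 9.1
position: [0.6018, 0.0119, 0.0706]
orientation: [0.634, 0.773, -0.0, 0.0]
wrist_force: [2.2, -5.4, 2.8]
opening: 0.0
grasp_force: 2.8
```

jog_arm([
  [0.0005, 0, 0],
  [0.001, 0, 0],
  [0.001, 0, 0],
], hand=[-1, -1, -1], yaw=[0, 0, 0])

```text
time: 9.4
position: [0.6018, 0.0119, 0.0706]
orientation: [0.634, 0.773, -0.001, 0.001]
wrist_force: [2.8, -8.4, 2.4]
opening: 0.0007
grasp_force: 4.4
```

jog_arm([
  [0.0005, 0, 0],
  [0.001, 0, 0],
  [0.001, 0, 0],
], hand=[-1, -1, -1], yaw=[0, 0, 0])

```text
time: 9.7
position: [0.6018, 0.012, 0.0707]
orientation: [0.634, 0.773, -0.001, 0.002]
wrist_force: [2.6, -12.0, 0.5]
opening: 0.0004
grasp_force: 6.0
```

jog_arm([
  [-0.005, 0, 0],
  [-0.02, 0, 0],
  [-0.04, 0, -0.02],
  [-0.05, 0, -0.06],
  [-0.05, 0, -0.1],
  [-0.05, 0, -0.14],
  [-0.05, 0, -0.175],
  [-0.05, 0, -0.175],
], hand=[-1, -1, -1, -1, -1, -1, -1, -1], yaw=[0, 0, 0, 0, 0, 0, 0, 0])

```text
time: 10.5
position: [0.6135, -0.0355, 0.2514]
orientation: [0.634, 0.773, 0.002, 0.004]
wrist_force: [0.9, 0.6, -0.0]
opening: 0.0008
grasp_force: 0.0
```

```bash
python3 e.py; python3 -c "
from h import *
go(0,0,215,0)
im,d,P=cloud('side');save(im[220:390,220:340].repeat(4,0).repeat(4,1)[:600],'s3.png')
im,d,P=cloud('top');save(im[180:320,180:320].repeat(4,0).repeat(4,1),'t3.png')"
```

```text
t 10.5 tip jig [   1.5 -117.6  226.4] tool-y angle in jig 0.4 F jig [ 1.01  0.4  -0.01] open 0.0008 q [-0.25  0.25  1.47  0.    1.41 -0.45]
pipe +y end [ 99.33840931 100.43631944 101.27994015] orange y [100.39788162 101.8408587  105.71461369 112.53533356]
t 10.55 tip jig [ 1.000e-01 -1.170e+02  2.229e+02] tool-y angle in jig 0.4 F jig [ 0.63 -0.11 -0.46] open 0.0003 q [-0.25  0.25  1.48  0.    1.41 -0.45]
slide [0.117  0.0007 0.0078] yaw 0.007
```

View pics/t3.png

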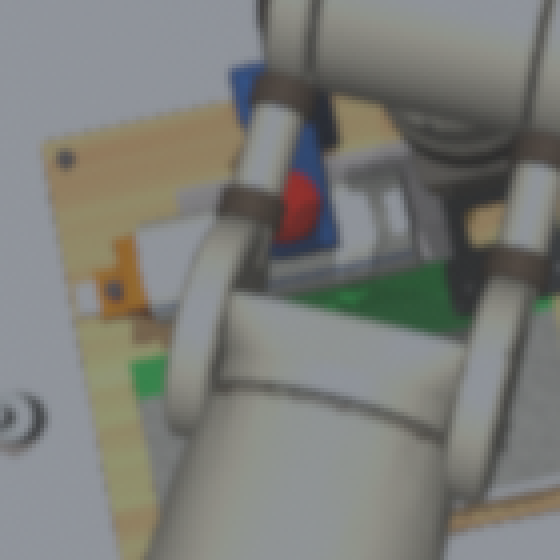

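View pics/s3.png

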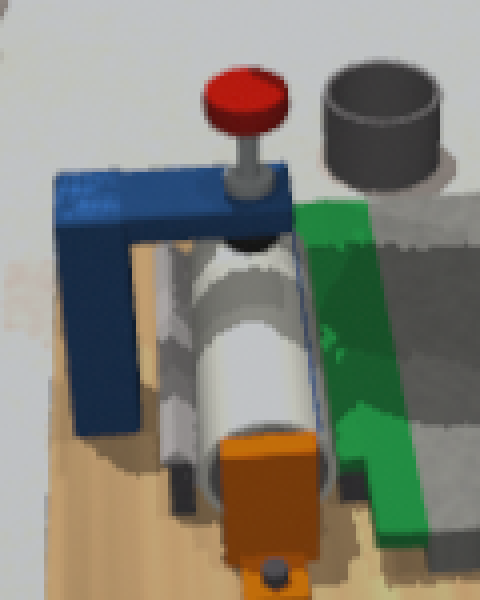

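In both views the pipe's white end meets the orange stop: top view at about (135,260), side view at about (270,440). Next is the knob.

jog_arm([
  [0.04, 0, 0],
  [0.08, 0, 0],
  [0.117, 0.001, 0],
  [0.117, 0.001, 0],
  [0.117, 0.001, 0.01],
  [0.117, 0.001, 0.017],
  [0.117, 0.001, 0.017],
], hand=[-1, -1, -1, -1, -1, -1, -1], yaw=[0, 0, 0, 0, 0, 0, 0])

```text
time: 11.35
position: [0.5883, 0.079, 0.2261]
orientation: [0.635, 0.773, -0.001, -0.002]
wrist_force: [-0.0, 0.6, 0.3]
opening: 0.0003
grasp_force: 0.0
```

```bash
python3 -c "
from h import *
go(0,0,184,0)"
```

```text
t 11.35 tip jig [ -1.9  -0.3 201.1] tool-y angle in jig 0.3 F jig [0.07 0.61 0.3 ] open 0.0003 q [-0.07  0.22  1.55 -0.    1.37 -0.27]
slide [0.0003 0.0019 0.0171] yaw 0.005
```

jog_arm([
  [0, 0.002, 0.003],
  [0, 0.002, 0.006],
  [0, 0.002, 0.009],
  [0, 0.002, 0.012],
  [0, 0.002, 0.014],
  [0, 0.002, 0.016],
  [0, 0.002, 0.016],
], hand=[-1, -1, -1, -1, -1, -1, -1], yaw=[0, 0, 0, 0, 0, 0, 0])

```text
time: 12.05
position: [0.5915, 0.0804, 0.2124]
orientation: [0.634, 0.773, 0.0, 0.0]
wrist_force: [-0.6, -1.3, 3.8]
opening: 0.0007
grasp_force: 1.3
```

jog_arm([
  [0, 0, 0.001],
  [0, 0, 0.002],
  [0, 0, 0.002],
], hand=[-1, -1, -1], yaw=[0, 0, 0])

```text
time: 12.35
position: [0.5915, 0.0805, 0.2106]
orientation: [0.634, 0.773, 0.0, 0.0]
wrist_force: [1.7, -2.7, 3.0]
opening: 0.0004
grasp_force: 1.7
```

jog_arm([
  [0, 0, 0.001],
  [0, 0, 0.002],
  [0, 0, 0.003],
], hand=[-1, -1, -1], yaw=[0, 0, 0])

```text
time: 12.65
position: [0.5915, 0.0805, 0.2077]
orientation: [0.634, 0.773, 0.0, 0.0]
wrist_force: [1.8, -2.1, 4.3]
opening: 0.0006
grasp_force: 2.2
```

jog_arm([
  [0, 0, 0.001],
  [0, 0, 0.002],
], hand=[-1, -1], yaw=[0, 0])

```text
time: 12.85
position: [0.5915, 0.0805, 0.2056]
orientation: [0.634, 0.773, 0.0, 0.0]
wrist_force: [2.1, -1.7, 4.0]
opening: 0.0006
grasp_force: 2.2
```

jog_arm([
  [0, 0, 0.001],
  [0, 0, 0.002],
], hand=[-1, -1], yaw=[0, 0])

```text
time: 13.05
position: [0.5914, 0.0805, 0.2036]
orientation: [0.634, 0.773, 0.0, 0.0]
wrist_force: [2.5, -2.1, 3.7]
opening: 0.0006
grasp_force: 2.2
```

jog_arm([
  [0, 0, 0.001],
  [0, 0, 0.002],
], hand=[-1, -1], yaw=[0, 0])

```text
time: 13.25
position: [0.5913, 0.0806, 0.2016]
orientation: [0.634, 0.773, 0.0, 0.0]
wrist_force: [3.3, -1.4, 3.9]
opening: 0.0003
grasp_force: 2.2
```

jog_arm([
  [0, 0, 0.0005],
  [0, 0, 0.001],
], hand=[-1, -1], yaw=[0, 0])

```text
time: 13.45
position: [0.5912, 0.0806, 0.2005]
orientation: [0.634, 0.773, 0.0, -0.0]
wrist_force: [2.8, -1.9, 3.9]
opening: 0.0008
grasp_force: 2.2
```

jog_arm([
  [0, 0, 0.0005],
  [0, 0, 0.001],
], hand=[-1, -1], yaw=[0, 0])

```text
time: 13.65
position: [0.5912, 0.0806, 0.1998]
orientation: [0.634, 0.773, 0.0, 0.0]
wrist_force: [1.9, -0.8, 6.6]
opening: 0.0002
grasp_force: 3.1
```

jog_arm([
  [0, 0, 0.0005],
  [0, 0, 0.001],
  [0, 0, 0.001],
], hand=[-1, -1, -1], yaw=[0, 0, 0])

```text
time: 13.95
position: [0.5912, 0.0806, 0.1992]
orientation: [0.634, 0.773, 0.0, 0.0]
wrist_force: [2.0, -0.5, 7.1]
opening: 0.0
grasp_force: 3.6
```

jog_arm([
  [0, 0, 0.0004],
  [0, 0, 0.0008],
], hand=[-1, -1], yaw=[0, 0])

```text
time: 14.15
position: [0.5912, 0.0806, 0.1988]
orientation: [0.634, 0.773, 0.0, 0.0]
wrist_force: [0.8, -1.7, 9.4]
opening: 0.0002
grasp_force: 4.9
```

jog_arm([
  [0, 0, -0.005],
  [0, 0, -0.03],
  [0, 0, -0.07],
  [-0.04, 0, -0.1],
  [-0.08, 0, -0.1],
  [-0.12, 0, -0.1],
  [-0.15, 0, -0.1],
  [-0.15, 0, -0.1],
], hand=[-1, -1, -1, -1, -1, -1, -1, -1], yaw=[0, 0, 0, 0, 0, 0, 0, 0])

```text
time: 14.95
position: [0.6195, -0.0695, 0.2956]
orientation: [0.636, 0.772, -0.001, -0.002]
wrist_force: [-0.6, 0.7, 0.5]
opening: 0.0002
grasp_force: 0.0
```

```bash
python3 e.py; python3 -c "
from h import *
im,d,P=cloud('side');save(im[220:390,220:340].repeat(4,0).repeat(4,1)[:600],'s4.png')
Q=toj(P);hsv=cv2.cvtColor(im,cv2.COLOR_RGB2HSV);H,S=hsv[...,0],hsv[...,1]
m=((H<6)|(H>174))&(S>150)&(abs(Q[...,0])<40)&(abs(Q[...,1])<40)
print(np.percentile(Q[m],[50,90,99],axis=0))"
```

```text
t 14.95 tip jig [   0.6 -152.   270.6] tool-y angle in jig 0.15 F jig [-0.42  0.78  0.54] open 0.0002 q [-0.31  0.26  1.37 -0.    1.52 -0.5 ]
pipe +y end [ 98.97537875  99.7766649  101.59277043] orange y [101.30741857 102.95156343 105.75406178 112.62325944]
[[  1.21208639  10.1504112  173.09145879]
 [ 14.32209742  18.13140699 175.18603699]
 [ 18.83466578  20.1807779  176.18636017]]
```

View pics/s4.png

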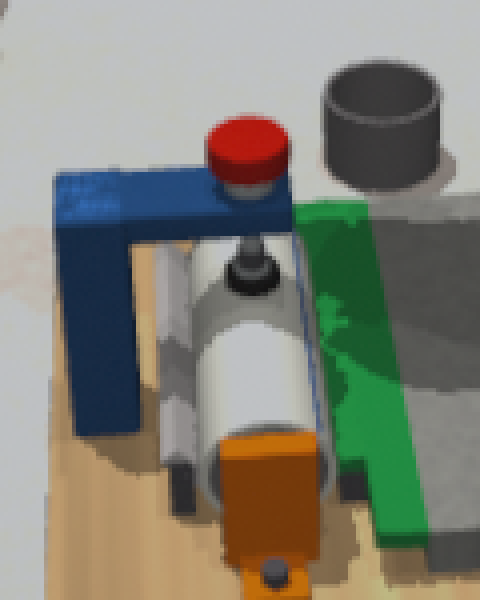

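The pad at about (252,275) bears on the pipe, the pipe is at the stop, and the knob stayed down at about (248,145).

```bash
python3 -c "
from plant import workorder
print(workorder.finish_job())"
```

```text
the job is handed in; nothing more can be done
None
```

The job is handed in: the pipe rolled into the vee, sits against the end stop (wrist force peaked at about 12 N), and is clamped with an estimated 5.5–6.5 N of pad force; the arm is clear of everything.

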